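# Open a gas detector's lock ring with the pin spanner and take out the spent cell

## Task

Take the spent sensor cell out of the yellow gas-detector head: fit the pin spanner that suits the lock ring, the one with the red grip, with both pins fully into the ring's holes and turn the ring anticlockwise to its stop, turning it only with both pins in. Hang the spanner upright back in its slot of the wooden stand, and lift the cell out and set it upright on the pink floor of the black tray. Drop neither of them, and leave the small spanner, the bottle and the solder reel where they stand.

Things in the scene. Friction and masses are not known exactly. Their poses are not given: they have to be found in the camera images.
- lock_ring (a joint): Angle (rad) of the aluminium lock ring on the yellow gas-detector head: 0 locked, 1.047 fully open at its stop, growing anticlockwise seen from above. Starts between 0 and 0.15. Friction 0.12 N m; it stays where it is left. Ring 72 mm across, 12 mm thick. Above 0.95 its two inner notches stand over the cell's lugs and the cell can be lifted out.
- ring_top (a point): Centre of the lock ring's top face, on its turning axis, 62 mm above the service board. The ring's opening is 35 mm across; the two holes lie 28 mm from this axis. Turns with the ring: x points to hole0, y to a notch.
- hole0 (a point): Centre of the floor of one spanner hole in the ring's face: 9 mm wide, blind, its floor 10.5 mm below the face (51.5 mm above the service board). It turns with the ring.
- hole1 (a point): The same for the other hole, straight across the axis, 56 mm from hole0.
- detector: The gas-detector head: yellow round casting 87 mm across, 50 mm high, on a 124 x 112 mm base plate bolted to the flat blue-grey service board (top 32 mm above the table), a black cable gland on its +x side. Origin: centre of its underside, below the ring's axis; z up. It does not move in a run. The cell stands on the floor of its well, 36 mm above the board.
- cell: Spent sensor cell, 60 g, 46 mm tall: white body 28 mm across and 28 mm high, two foot lugs 43 mm tip to tip on its y axis, on top a ribbed blue grip 24 mm across, 18 mm high. Origin: centre of its underside; z up. It starts in the detector's well, lugs under the ring, blue grip 20 mm proud of the ring's face; grasp that from above. With the ring open it lifts straight up.
- spanner_large: Pin spanner with red grip, 160 g; starts hanging in a slot of the stand, x along the slot. Two legs 13 mm thick stand 56 mm apart on its x axis, each ending in a 6 mm pin, 9 mm long, tapered. Above them a steel bridge 72 x 30 mm, 35 to 44 mm over the tips, and a red paddle grip 34 mm along x, 14 mm thick along y, 50 to 92 mm over the tips. Origin: on its axis, level with the pin tips; z up.
- spanner_large_pin0 (a point): Centre of the tip of the large spanner's pin on its +x side. Seated in the ring, the pins' 13 mm shoulders rest on the ring's face and the tips (and the spanner's origin) are 53 mm above the board; the bridge then clears the cell. Either way round fits the ring and the slot.
- spanner_large_pin1 (a point): Centre of the tip of the large spanner's pin on its -x side.
- spanner_small: Pin spanner with blue grip, 120 g, same pattern and heights as the large one but its legs are only 36 mm apart and its bridge is 51 mm long: too narrow for this ring. It hangs in the stand's other slot. Origin: on its axis, level with the pin tips.
- stand: Wooden spanner stand, 220 mm along x, 62 mm along y, 46 mm high, fixed. Two slots in a row along x, each 92 mm long, 20 mm wide, 38 mm deep, open above. A spanner hangs in a slot with its legs inside and its bridge on the stand's top, its origin then 11 mm above the board. Origin: centre of its underside, on the board.
- slot0 (a point): Middle of the stand's slot on its +x side, at the level of the stand's top (46 mm above the board).
- slot1 (a point): Middle of the stand's slot on its -x side, at the level of the stand's top.
- tray_floor (a point): Centre of the pink foam floor of the black tray for spent cells, 8 mm above the board; axes along the tray's sides. The tray is 140 mm along x, 106 mm along y and 24 mm high with 4 mm walls, fixed.
- ipa_bottle: White bottle with a red pointed cap, 44 mm wide, 134 mm high, at the back right. Origin: centre of its underside.
- solder_spool: Reel of white wire with red flange, 55 x 74 x 42 mm, at the back right. Origin: its underside.
Things that resemble listed ones, but are neither listed nor needed, are in the scene too. What is shaped like the spanner_large but green is not meant.

How it is judged:
By the outcome, as a careful person would: the job done as asked, in the order asked, and still so for the second after the job is handed in, with the robot touching nothing.
It also fails if it takes over 64 s, if anything falls off the work surface, if the arm or the gripper's body presses on something with over 40 N, if the wrist force passes 120 N, or if a joint passes its speed limit or range.

## Robot

A 6-joint arm with a two-finger parallel gripper is mounted at the origin on the work surface; the furniture and walls round the work are solid. World frame = base frame: x ahead of the robot, y to its left, z up, the work surface at z = 0. Lengths are in m, angles in rad, forces in N, time in s.
With the tool pointing down it reaches from about 0.375 to 0.975 m from the base axis. Payload 3.8 kg.
Tool frame: the origin (TCP) lies at the very end of the fingers, on their centre line; the grasp point (between the pads) lies 19 mm behind it; z points along the fingers, y is the line along which they close (so a half turn about z gives the same grasp; the last joint's range is limited). The gripper opens to 85 mm and grips with 20 to 120 N. Pads are 22 mm wide; open, the fingers measure 114 mm over their backs; the gripper's body (76 mm by 85 mm) begins 54 mm behind the grasp point. The pads swing forward as they close: fully open they stand 13 mm farther back than shut.
Start: joints at [1.118, 0.264, 1.604, -0, 1.274, -0.037], TCP at [0.273, 0.617, 0.231] pointing down, gripper open.
Joint ranges: [-2.63, 2.63], [-0.94, 2.18], [0.31, 2.57], [-1.31, 4.45], [0, 2.66], [-2.55, 2.55]. Speed limits (rad/s): [2.57, 2.57, 3.14, 3.14, 3.14, 3.14].

## Interface

Orientations are given as a rotation vector (axis times angle).
In Python, from workcell import monitor, viewer, job gives the robot as it stands. The module is installed in compiled form; this text tells all that it offers.
- The arm moves only by the tool step_arm, never from a script. Its argument "series" is one flat list of numbers, 4 for each row, row after row: the shift along the tool's x, y, z in m, then the turn about the tool's z in rad. A call has 1 to 8 rows; each row is the pose to reach, as a shift and turn from the pose commanded when the call began, along the tool's axes at that moment; what a row does not reach only later rows make up. A row lasts 1/8 s, in which the tool goes at most 62.5 mm and 10.7 degrees, less where a joint would pass 70% of its speed; a pose out of reach is approached as far as the arm can. A call with a gripper value outside its range is refused whole. "gripper" is the opening, from 0 (shut) to 1 (fully open), set as the call begins (left out, the last holds). The fingers move at their own pace and stop on an object; "newtons" is the grip in N (left out, the last holds). Time passes only in rows, so rows that repeat a pose let the fingers close. It gives the time, the measured TCP pose, the force, the opening and the grip force at its end, in the units of the state.
- monitor.read_state(): the state, without advancing time (a new reading comes with each control period).
- viewer.read_camera(name): name is "side" or "top" or "wrist"; returns a dict with "image" (384x512x3 uint8, red, green, blue), "intrinsics" (3x3 intrinsics, pixels), "distortion" ([k1, k2, p1, p2, k3] as OpenCV has them; the pictures are not rectified), "T" (4x4, takes a point from camera to world coordinates); the wrist camera has in their place "hand_eye" (4x4, takes a point from camera to tool coordinates, whose origin is the TCP and whose axes are the flange's). Camera axes: x right, y up, looking along -z (the intrinsics and any distortion apply to the point x, -y, -z); pixel columns grow to the right and rows downward; lengths in m; the calibration is good to about 2 mm. A picture is of the moment at which its call begins: read the wrist's pose just before it. There is no depth.
- job.finish_job(): hands the job in; it is judged then, once.
Trained networks look in a picture, given as the dict that the camera call returned (one of the last four; its "shot" number tells which), for a name from the list of things; names that differ only in an ending like _2 or _b are one class to them, and where a whole thing is asked for, a point or a joint stands for the part that bears it (a point fixed in the world has none). Each returns a list of dicts, best first, with "score" (0 to 1); they miss things now and then, are a little off and sometimes report something else, mostly with a low value. They report only what shows in the picture. A call takes as long as a camera call. They do not tell look-alikes from the thing itself.
- viewer.boxes_of(picture, label): "extent" ([centre column, centre row, width, height] in pixels, round what is visible of it).
- viewer.spot_point(picture, label): "point" ([column, row] in pixels: a listed point, or the origin of a listed thing).
The state is a dict: "time": time; "q": joint angles; "joint_vel": joint speeds; "joint_torque": joint torques, N m; "tool_pos": TCP position; "tcp_rot": TCP orientation; "wrist_force": force on the tool from outside, world axes, zero at the start; "torque": the same for the moment, N m; "width": opening from 0.0 (shut) to 1.0 (fully open); "grip_force": force on a finger pad.
Only numpy, scipy, OpenCV 4.12 (cv2) and the standard library are available. Lean on these libraries where they do the work, as an engineer would, in place of code of your own. Each camera call takes 0.05 s, during which the arm holds its last target. There are 200 camera calls.

## Working session

There is one attempt and no reset: what is moved stays moved. The work goes in short steps, Python scripts to look and compute and a tool call to move; the robot and the scene stay as the last step left them, time stands still between calls to the robot, and variables do not carry over. Pictures are saved under pics/ and viewed, at most 10 in all, crops included, and the job is handed in when it is done.

Besides the shell and the picture viewer there is one more tool, called after "Call:" by a JSON object that holds its "fn" and its "kwargs". step_arm: Moves the arm, as the interface text tells. Its arguments: {"type":"object","properties":{"series":{"type":"array"},"gripper":{"type":"number"},"newtons":{"type":"number"}},"required":["series"]}

```bash
mkdir -p pics; cat > h.py <<'E'
import numpy as np, cv2
from scipy.spatial.transform import Rotation as R
from workcell import monitor, viewer, job
def shot(name, save=None):
    s=monitor.read_state(); p=viewer.read_camera(name)
    if name=="wrist":
        T=np.eye(4);T[:3,:3]=R.from_rotvec(s["tcp_rot"]).as_matrix();T[:3,3]=s["tool_pos"]
        p["W"]=T@np.array(p["hand_eye"])
    else: p["W"]=np.array(p["T"])
    if save: cv2.imwrite("pics/"+save,np.array(p["image"])[:,:,::-1])
    return p
def ray(p,px):
    u=cv2.undistortPoints(np.array([[px]],float),np.array(p["intrinsics"],float),np.array(p["distortion"],float))[0,0]
    d=p["W"][:3,:3]@np.array([u[0],-u[1],-1.]); return p["W"][:3,3],d
def at(p,px,z):
    o,d=ray(p,px); return o+d*(z-o[2])/d[2]
def proj(p,X):
    c=np.linalg.inv(p["W"])@np.append(X,1); c=np.array([[c[0],-c[1],-c[2]]])
    return cv2.projectPoints(c,np.zeros(3),np.zeros(3),np.array(p["intrinsics"],float),np.array(p["distortion"],float))[0][0,0]
def tri(rs):
    A=np.zeros((3,3));b=np.zeros(3)
    for o,d in rs:
        d=d/np.linalg.norm(d);M=np.eye(3)-np.outer(d,d);A+=M;b+=M@o
    return np.linalg.solve(A,b)
def totool(X):
    s=monitor.read_state(); return R.from_rotvec(s["tcp_rot"]).inv().apply(np.array(X)-s["tool_pos"])
E
cat > a.py <<'E'
from h import *
np.set_printoptions(precision=4,suppress=True)
Z=dict(ring_top=.094,hole0=.0835,hole1=.0835,detector=.032,cell=.068,spanner_large=.043,spanner_small=.043,stand=.032,slot0=.078,slot1=.078,tray_floor=.040,ipa_bottle=.032,solder_spool=.032,spanner_large_pin0=.043,spanner_large_pin1=.043)
s=monitor.read_state();print(s["tool_pos"],s["tcp_rot"],s["wrist_force"])
for c in ("top","side"):
    p=shot(c,c+"0.png");print(c,p["W"][:3,3])
    for k,z in Z.items():
        for d in viewer.spot_point(p,k)[:4]:
            if d["score"]>.15: print(k,round(d["score"],2),np.round(d["point"]),at(p,d["point"],z))
E
python3 a.py
```

```text
[0.2723 0.6168 0.2299] [-0.6483 -3.0734  0.0034] [ 0.354   0.5108 -0.1172]
top [ 0.2642 -0.0719  1.4041]
ring_top 0.64 [249. 181.] [ 0.4968 -0.0191  0.094 ]
hole0 0.76 [254. 169.] [ 0.538  -0.0316  0.0835]
hole0 0.52 [245. 189.] [ 0.4712 -0.0051  0.0835]
hole1 0.76 [254. 169.] [ 0.538  -0.0316  0.0835]
hole1 0.52 [245. 189.] [ 0.4712 -0.0051  0.0835]
detector 0.96 [248. 181.] [ 0.5063 -0.0102  0.032 ]
cell 0.61 [248. 179.] [ 0.508  -0.0122  0.068 ]
spanner_large 0.74 [336. 281.] [ 0.1787 -0.3108  0.043 ]
spanner_large 0.63 [333. 195.] [ 0.4656 -0.2986  0.043 ]
spanner_small 0.55 [331. 165.] [ 0.5673 -0.2914  0.043 ]
stand 0.61 [332. 182.] [ 0.5094 -0.2964  0.032 ]
slot0 0.67 [333. 193.] [ 0.4657 -0.2918  0.078 ]
slot0 0.56 [332. 165.] [ 0.5603 -0.2885  0.078 ]
slot1 0.67 [333. 193.] [ 0.4657 -0.2918  0.078 ]
slot1 0.56 [332. 165.] [ 0.5603 -0.2885  0.078 ]
tray_floor 0.66 [193. 188.] [0.4762 0.1732 0.04  ]
ipa_bottle 0.66 [333. 123.] [ 0.7213 -0.3024  0.032 ]
solder_spool 0.63 [312. 124.] [ 0.7141 -0.2295  0.032 ]
spanner_large_pin0 0.82 [333. 282.] [ 0.1769 -0.2993  0.043 ]
spanner_
[... 1346 characters left out ...]
.86 [389. 224.] [ 0.7113 -0.3342  0.032 ]
solder_spool 0.69 [365. 213.] [ 0.6889 -0.263   0.032 ]
solder_spool 0.52 [228. 169.] [0.4887 0.1656 0.032 ]
solder_spool 0.18 [319. 240.] [ 0.5069 -0.2589  0.032 ]
spanner_large_pin0 0.92 [241. 331.] [ 0.1771 -0.3669  0.043 ]
spanner_large_pin0 0.62 [222. 313.] [ 0.1678 -0.301   0.043 ]
spanner_large_pin0 0.6 [310. 255.] [ 0.4461 -0.2905  0.043 ]
spanner_large_pin0 0.57 [328. 246.] [ 0.5027 -0.2974  0.043 ]
spanner_large_pin1 0.92 [241. 331.] [ 0.1771 -0.3669  0.043 ]
spanner_large_pin1 0.62 [222. 313.] [ 0.1678 -0.301   0.043 ]
spanner_large_pin1 0.6 [310. 255.] [ 0.4461 -0.2905  0.043 ]
spanner_large_pin1 0.57 [328. 246.] [ 0.5027 -0.2974  0.043 ]
```

```bash
python3 -c "
import cv2,numpy as np
a=cv2.imread('pics/top0.png')[100:310,160:370];b=cv2.imread('pics/side0.png')[140:350,200:410]
cv2.imwrite('pics/c0.png',np.hstack([cv2.resize(x,(400,400),interpolation=3) for x in (a,b)]))"
```

```text
(no output)
```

View pics/c0.png

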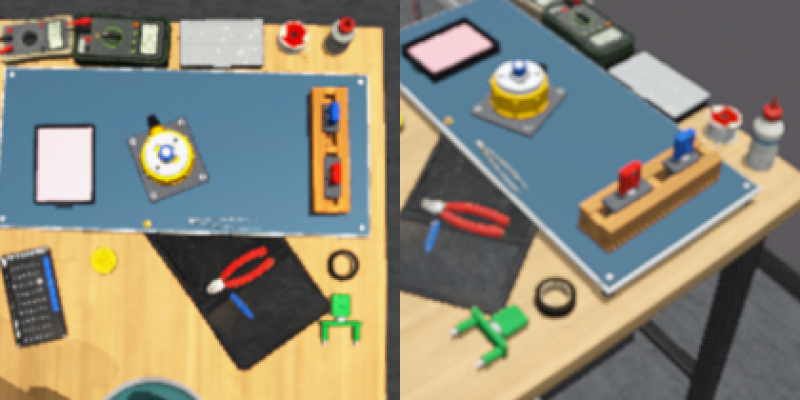

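Red spanner: top (333,195), in the stand's near slot, with a red grip. The green look-alike lies on the bench at (336,281), and the blue small one is at (331,165). I'll take the red one. First I'll fly over the detector for a look.

Call:
{"fn": "step_arm", "kwargs": {"series": [-0.42,-0.49,-0.07,-0.45,-0.42,-0.49,-0.07,-0.45,-0.42,-0.49,-0.07,-0.45,-0.42,-0.49,-0.07,-0.45,-0.42,-0.49,-0.07,-0.45,-0.42,-0.49,-0.07,-0.45,-0.42,-0.49,-0.07,-0.45,-0.42,-0.49,-0.07,-0.45]}}

```text
time: 2.6
tool_pos: [0.4164, 0.1397, 0.2859]
tcp_rot: [-0.054, 3.14, 0.001]
wrist_force: [1.0, -0.6, 0.0]
width: 1.0
grip_force: 0.0
```

Call:
{"fn": "step_arm", "kwargs": {"series": [-0.03,-0.15,0,0,-0.03,-0.15,0,0,-0.03,-0.15,0,0,-0.03,-0.15,0,0]}}

```text
time: 3.1
tool_pos: [0.4515, -0.0091, 0.2853]
tcp_rot: [-0.047, 3.141, -0.0]
wrist_force: [-0.3, 0.8, -0.9]
width: 1.0
grip_force: 0.0
```

```bash
cat > b.py <<'E'
from h import *
import sys
np.set_printoptions(precision=4,suppress=True)
Z=dict(ring_top=.094,hole0=.0835,cell=.068,detector=.032,spanner_large=.043,slot0=.078,spanner_large_pin0=.043,stand=.032,tray_floor=.040)
p=shot("wrist",sys.argv[1]);s=monitor.read_state();print(s["tool_pos"],s["tcp_rot"],p["W"][:3,3])
for k in sys.argv[2:]:
    for d in viewer.spot_point(p,k)[:4]:
        if d["score"]>.15: print(k,round(d["score"],2),np.round(d["point"],1),at(p,d["point"],Z[k]))
    d=viewer.boxes_of(p,k)
    if d: print(' box',np.round(d[0]["extent"]))
E
python3 b.py w1.png ring_top hole0 cell detector
```

```text
[ 0.4512 -0.0079  0.2852] [ 0.0498 -3.1411 -0.0008] [ 0.3754 -0.0119  0.4291]
ring_top 0.82 [252.5 209. ] [ 0.4996 -0.0116  0.094 ]
 box [252. 207.  68.  65.]
hole0 0.84 [265.1 186.6] [0.4777 0.0011 0.0835]
hole0 0.6 [236.2 224.8] [ 0.5226 -0.0291  0.0835]
 box [250. 207.  71.  65.]
cell 0.76 [251.2 200.9] [ 0.4996 -0.0133  0.068 ]
 box [251. 210.  29.  39.]
detector 0.69 [401.  185.2] [0.4861 0.1708 0.032 ]
detector 0.57 [248.4 186.3] [ 0.4932 -0.0173  0.032 ]
 box [248. 192. 127. 131.]
```

View pics/w1.png

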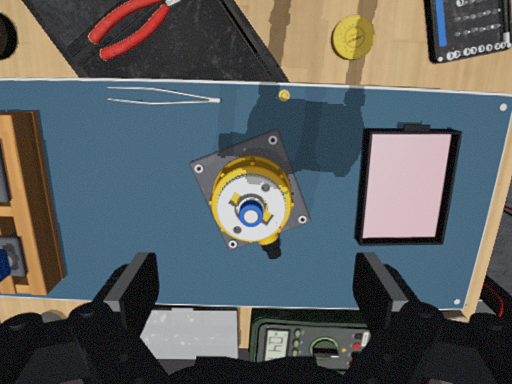

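The view shows the detector at (251,205), with holes at (265,187) and (236,225) and the tray at (404,186). Next I go above the red spanner.

Call:
{"fn": "step_arm", "kwargs": {"series": [-0.01,-0.285,0.04,0,-0.01,-0.285,0.04,0,-0.01,-0.285,0.04,0,-0.01,-0.285,0.04,0,-0.01,-0.285,0.04,0,-0.01,-0.285,0.04,0]}}

```text
time: 4.3
tool_pos: [0.4707, -0.2937, 0.2442]
tcp_rot: [0.049, -3.14, -0.001]
wrist_force: [0.3, 0.2, -0.3]
width: 1.002
grip_force: 0.0
```

```bash
python3 b.py w2.png spanner_large slot0 spanner_large_pin0 stand; python3 -c "
from h import *
im=cv2.imread('pics/w2.png');h=cv2.cvtColor(im,40)
m=((h[...,0]<8)|(h[...,0]>172))&(h[...,1]>130)&(h[...,2]>70)
n,l,st,c=cv2.connectedComponentsWithStats(m.astype('uint8'))
for i in range(1,n):
  if st[i,4]>80: print(st[i],c[i])
"
```

```text
[ 0.4708 -0.2922  0.2445] [ 0.0511 -3.1401 -0.0019] [ 0.3949 -0.2967  0.3881]
spanner_large 0.61 [252.5 159. ] [ 0.467  -0.2975  0.043 ]
 box [251. 168.  33.  82.]
 box [252. 205.  71. 216.]
spanner_large_pin0 0.7 [253.3 131.2] [ 0.4384 -0.2975  0.043 ]
 box [252. 169.  34.  81.]
stand 0.88 [247.9 203.9] [ 0.5203 -0.3012  0.032 ]
 box [251. 208.  72. 212.]
[349   0  40  27 453] [364.79470199  11.13907285]
[359   0  79  47 996] [396.01807229  24.08433735]
[242 154  19  50 810] [251.32345679 178.72345679]
[279 349  30   9 178] [293.        353.1741573]
```

View pics/w2.png

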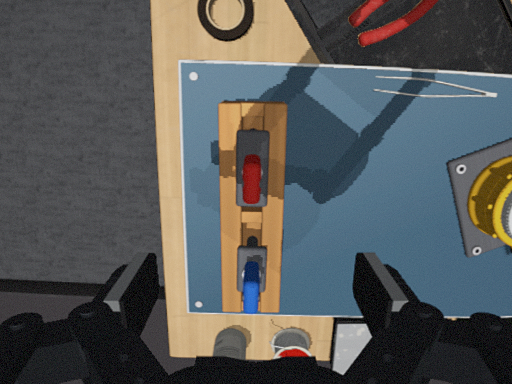

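```bash
cat > c.py <<'E'
from h import *
np.set_printoptions(precision=4,suppress=True)
s=monitor.read_state();print(s["q"],s["tool_pos"]);p=shot("wrist")
for n,px,z in [("bridgeA",(253,130),.087),("bridgeB",(252.5,207),.087),("bridge",(252.7,168.5),.087),("standtop",(253.5,103),.078),("standbot",(252.5,312),.078),("redtop",(251.5,196),.135),("gripNear",(251.5,154),.135)]:
    X=at(p,px,z);print(n,X,totool(X))
im=np.array(p["image"])[120:215,225:280,::-1];cv2.imwrite("pics/w3.png",cv2.resize(im,None,fx=6,fy=6,interpolation=2))
E
python3 c.py
```

```text
[-0.5981  0.0255  1.8483  0.0001  1.2671 -2.2046] [ 0.4713 -0.291   0.2456]
bridgeA [ 0.4328 -0.2953  0.087 ] [ 0.0386 -0.0027  0.1585]
bridgeB [ 0.5053 -0.2934  0.087 ] [-0.034  -0.0034  0.1586]
bridge [ 0.4679 -0.2944  0.087 ] [ 0.0035 -0.0031  0.1585]
standtop [ 0.4099 -0.2956  0.078 ] [ 0.0615 -0.0023  0.1675]
standbot [ 0.6307 -0.2894  0.078 ] [-0.1594 -0.0039  0.1676]
redtop [ 0.4786 -0.2946  0.135 ] [-0.0073 -0.0037  0.1105]
gripNear [ 0.445  -0.2956  0.135 ] [ 0.0264 -0.0035  0.1105]
```

View pics/w3.png

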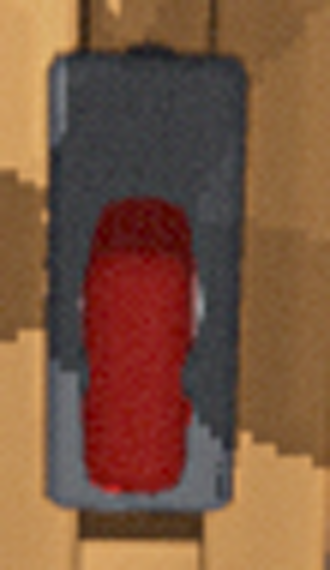

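Call:
{"fn": "step_arm", "kwargs": {"series": [0.004,-0.0035,0.06,0,0.004,-0.0035,0.11,0,0.004,-0.0035,0.135,0,0.004,-0.0035,0.146,0,0.004,-0.0035,0.146,0]}}

```text
time: 5.42
tool_pos: [0.4671, -0.2952, 0.0991]
tcp_rot: [0.054, -3.141, -0.001]
wrist_force: [-0.1, 0.2, -0.4]
width: 0.998
grip_force: 0.0
```

Call:
{"fn": "step_arm", "kwargs": {"series": [0,0,0,0,0,0,0,0,0,0,0,0,0,0,0,0,0,0,0,0], "gripper": 0, "newtons": 90}}

```text
time: 6.05
tool_pos: [0.4674, -0.2958, 0.0997]
tcp_rot: [-0.054, 3.14, -0.001]
wrist_force: [-1.6, -0.3, 2.2]
width: 0.155
grip_force: 87.6
```

Call:
{"fn": "step_arm", "kwargs": {"series": [0,0,-0.02,0,0,0,-0.06,0,0,0,-0.09,0,0,0.06,-0.1,0,0,0.12,-0.1,0,0,0.18,-0.1,0.15,0,0.24,-0.1,0.3,-0.02,0.28,-0.1,0.45]}}

```text
time: 7.05
tool_pos: [0.4756, -0.0126, 0.1985]
tcp_rot: [-0.654, -3.071, -0.0]
wrist_force: [1.1, -0.9, -1.4]
width: 0.15
grip_force: 88.7
```

```bash
python3 b.py w4.png ring_top hole0 spanner_large_pin0 spanner_large cell
```

```text
[ 0.4786 -0.0086  0.199 ] [0.6623 3.0704 0.0077] [0.4065 0.0181 0.3424]
ring_top 0.51 [271.9 179.5] [0.4733 0.0016 0.094 ]
 box [270. 208.  91.  80.]
hole0 0.7 [270.7 182.9] [ 0.4783 -0.0011  0.0835]
 box [267. 209.  92.  83.]
spanner_large_pin0 0.75 [255.8 171.2] [ 0.4738 -0.0121  0.043 ]
 box [257. 249.  60. 172.]
spanner_large 0.89 [258.7 210.9] [ 0.5101 -0.0252  0.043 ]
 box [255. 248.  58. 170.]
cell 0.3 [ 36.2 305.7] [ 0.5037 -0.2625  0.068 ]
```

View pics/w4.png

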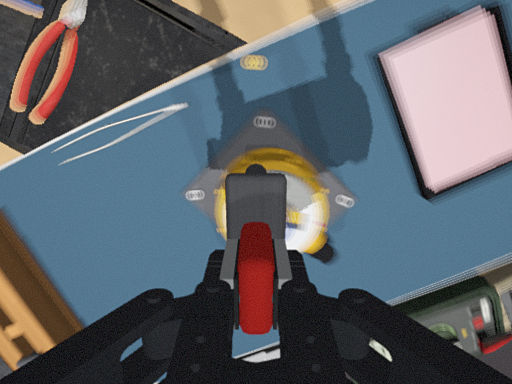

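The spanner is held straight and hides the ring, and the picture is blurred by motion. I'll back off along tool x so the camera sees the ring clear of the spanner.

Call:
{"fn": "step_arm", "kwargs": {"series": [-0.04,0.004,0,0.08,-0.085,0.004,0,0.15,-0.085,0.004,0,0.15,-0.085,0.004,0,0.15,-0.085,0.004,0,0.15]}}

```text
time: 8.22
tool_pos: [0.5559, -0.0455, 0.199]
tcp_rot: [-0.877, -3.016, 0.0]
wrist_force: [0.0, 1.7, -2.1]
width: 0.151
grip_force: 89.0
```

```bash
python3 b.py w5.png ring_top hole0 spanner_large_pin0 spanner_large cell
```

```text
[ 0.556  -0.0454  0.1992] [-0.8764 -3.0165  0.    ] [ 0.4919 -0.005   0.3428]
 box [253. 102. 103. 101.]
hole0 0.88 [250.9  61.6] [0.4754 0.0012 0.0835]
hole0 0.75 [252.3 140.9] [ 0.5244 -0.0289  0.0835]
 box [252. 100. 104. 107.]
spanner_large_pin0 0.64 [ 44.8 329.2] [ 0.5804 -0.3382  0.043 ]
spanner_large_pin0 0.59 [256.1 170.8] [ 0.5543 -0.0444  0.043 ]
 box [255. 251.  63. 177.]
spanner_large 0.83 [255.  211.8] [ 0.5874 -0.0667  0.043 ]
 box [255. 248.  61. 171.]
 box [252. 103.  42.  49.]
```

View pics/w5.png

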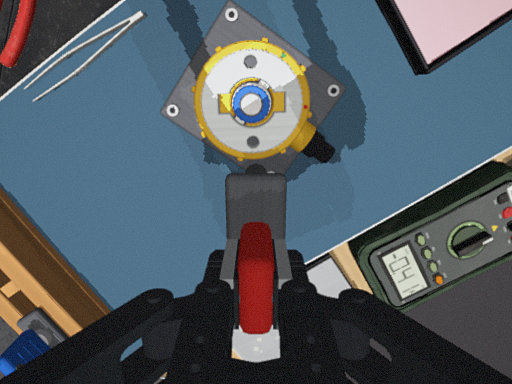

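The ring face is clear, with holes at about (250,61) and (253,142) and the spanner bridge's near edge at columns 227 to 286, row 175. Next I refine by blob.

```bash
cat > d.py <<'E'
from h import *
np.set_printoptions(precision=4,suppress=True)
p=shot("wrist");g=cv2.cvtColor(np.array(p["image"]),cv2.COLOR_RGB2GRAY)
H=[]
for c,r in ((250,61),(253,142)):
    w=g[r-11:r+12,c-11:c+12]; n,l,st,ce=cv2.connectedComponentsWithStats((w<130).astype('uint8'))
    i=1+np.argmin([np.hypot(*(ce[k]-11)) for k in range(1,n)]); px=ce[i]+[c-11,r-11]; X=at(p,px,.094);H.append(X);print(px,st[i],X)
H=np.array(H);d=H[1]-H[0];print("ctr",H.mean(0),"len",np.linalg.norm(d),"ang",np.degrees(np.arctan2(d[1],d[0])))
s=monitor.read_state();M=R.from_rotvec(s["tcp_rot"]).as_matrix();x=M[:,0];print("toolx ang",np.degrees(np.arctan2(x[1],x[0])),"q6",s["q"][5])
print("ctr in tool",totool(H.mean(0)))
zt=s["tool_pos"][2]-.0565
for px in ((226.5,175),(286.5,175),(227,238)): print("bridge",totool(at(p,px,zt+.044)))
print("near pin",totool(at(p,(256.1,170.8),zt)))
# expected pictures of the bridge corners / pin for a centred spanner
for X in ((.036,.015,.0125),(.036,-.015,.0125),(-.036,.015,.0125),(.028,0,.0565)): print(proj(p,M@np.array(X)+s["tool_pos"]))
cv2.imwrite("pics/w6.png",cv2.resize(np.array(p["image"])[40:260,190:320,::-1],None,fx=2.7,fy=2.7,interpolation=2))
im=g[150:200,256];print(im)
print(g[200,215:300])
E
python3 d.py
```

```text
[248.6481  59.2963] [ 4  4 13 13 54] [0.4751 0.0004 0.094 ]
[251.7117 139.964 ] [  4   4  12  11 111] [ 0.5235 -0.028   0.094 ]
ctr [ 0.4993 -0.0138  0.094 ] len 0.05613504742427311 ang -30.4558744213002
toolx ang 147.58398872900375 q6 -1.131279816879223
ctr in tool [ 0.0657 -0.0041  0.1052]
bridge [ 0.0352 -0.0141  0.0125]
bridge [0.0352 0.0145 0.0125]
bridge [ 0.0023 -0.0147  0.0125]
near pin [0.0264 0.     0.0565]
[287.6271 173.3388]
[224.5515 173.3595]
[283.7356 302.2133]
[256.0322 168.1617]
[163 145 135 134 135 131 126 103  77  71  70  73  70  59  35  37  45  43
  41  43  36  44  43  41  48  54  63  66  65  73  73  78  78  83  78  83
  81  82  81  76  66  69  72  63  70  70  67  68  73  66]
[103 104 100 100 102 104  99 101 102 103  75  58  61  68  70  78  76  75
  63  61  72  66  67  68  69  72  68  72  70  70  64  68  67  66  68  71
  72  73  68  67  67  70  69  69  69  70  66  61  70  67  71  68  73  71
  70  71  73  67  71  74  74  71  67  71  76  73  68  67  62  59  49  83
 105 101 101 101 101 103 103 101 104 103 102 101 101]
```

View pics/w6.png

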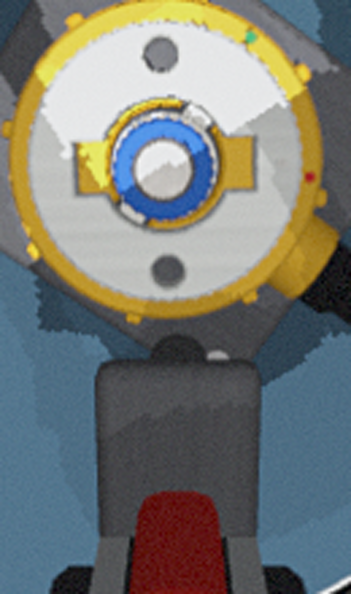

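Call:
{"fn": "step_arm", "kwargs": {"series": [0.04,-0.002,0,-0.028,0.0665,-0.004,0.01,-0.028,0.0665,-0.004,0.03,-0.028,0.0665,-0.004,0.042,-0.028,0.0665,-0.004,0.042,-0.028,0.0665,-0.004,0.042,-0.028]}}

```text
time: 9.57
tool_pos: [0.4994, -0.0135, 0.1578]
tcp_rot: [0.835, 3.028, 0.0]
wrist_force: [0.5, 0.4, -1.7]
width: 0.153
grip_force: 89.0
```

```bash
cat > e.py <<'E'
from h import *
import sys
np.set_printoptions(precision=4,suppress=True)
p=shot("wrist");s=monitor.read_state();print(s["tool_pos"],s["wrist_force"])
cv2.imwrite("pics/"+sys.argv[1],cv2.resize(np.array(p["image"])[120:260,190:330,::-1],None,fx=4,fy=4,interpolation=2))
for k in("hole0","spanner_large_pin0"):
    for d in viewer.spot_point(p,k)[:3]: print(k,d["score"],d["point"],totool(at(p,d["point"],.0835 if k=="hole0" else s["tool_pos"][2]-.0565)))
E
python3 e.py w7.png
```

```text
[ 0.4995 -0.0135  0.158 ] [ 0.7373  0.3586 -1.1654]
hole0 0.91 [257.2, 165.4] [0.0257 0.0007 0.0745]
spanner_large_pin0 0.84 [256.1, 170.9] [ 0.0264 -0.      0.0565]
```

View pics/w7.png

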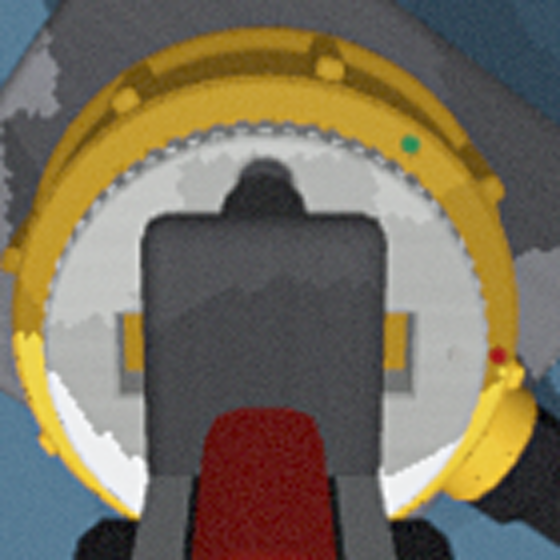

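Call:
{"fn": "step_arm", "kwargs": {"series": [0,0,0.006,0,0,0,0.009,0,0,0,0.011,0,0,0,0.012,0,0,0,0.012,0]}}

```text
time: 10.35
tool_pos: [0.4986, -0.0133, 0.1451]
tcp_rot: [-0.835, -3.029, 0.0]
wrist_force: [0.7, -0.3, -2.0]
width: 0.153
grip_force: 89.0
```

Call:
{"fn": "step_arm", "kwargs": {"series": [0,0,0.0025,0,0,0,0.0035,0,0,0,0.0045,0,0,0,0.0045,0,0,0,0.0045,0]}}

```text
time: 10.98
tool_pos: [0.4987, -0.0133, 0.1416]
tcp_rot: [0.835, 3.029, 0.0]
wrist_force: [-2.9, 0.7, 6.9]
width: 0.15
grip_force: 90.1
```

Call:
{"fn": "step_arm", "kwargs": {"series": [0,0,0,-0.05,0,0,0,-0.15,0,0,0,-0.25,0,0,0,-0.35,0,0,0,-0.45,0,0,0,-0.5,0,0,0,-0.5]}}

```text
time: 11.85
tool_pos: [0.4989, -0.0137, 0.1416]
tcp_rot: [0.06, 3.14, -0.001]
wrist_force: [-3.3, -1.1, 5.5]
width: 0.152
grip_force: 90.1
```

```bash
python3 -c "
from h import *
s=monitor.read_state();print(s['tool_pos'],s['wrist_force'],s['torque'],s['q'][5])"; python3 e.py w8.png
```

```text
[ 0.49893777 -0.01372561  0.14155769] [-3.33378867 -1.10600706  5.53331608] [-0.29314303  0.42007031 -0.0182639 ] -1.6091663140889834
[ 0.499  -0.0137  0.1416] [-3.0588 -1.4602  5.9728]
hole0 0.6 [257.2, 170.2] [0.0266 0.0004 0.058 ]
hole0 0.29 [253.7, 169.1] [ 0.0273 -0.0018  0.058 ]
hole0 0.23 [495.9, 162.0] [0.0323 0.15   0.0579]
spanner_large_pin0 0.96 [253.9, 168.1] [ 0.0283 -0.0016  0.0565]
```

Call:
{"fn": "step_arm", "kwargs": {"series": [0,0,0,-0.1,0,0,0,-0.2,0,0,0,-0.3,0,0,0,-0.4,0,0,0,-0.45,0,0,0,-0.48,0,0,0,-0.48]}}

```text
time: 12.88
tool_pos: [0.4993, -0.0137, 0.1416]
tcp_rot: [-0.687, 3.064, -0.001]
wrist_force: [-2.7, -0.8, 5.2]
width: 0.149
grip_force: 90.1
```

```bash
python3 -c "
from h import *
s=monitor.read_state();print(s['tool_pos'],s['wrist_force'],s['torque'],s['q'][5])"; python3 e.py w9.png
```

```text
[ 0.49927694 -0.01368252  0.14157128] [-2.67671646 -0.78825378  5.18667801] [-0.26159777  0.28041779 -0.13744437] -2.088733617940896
[ 0.4993 -0.0137  0.1415] [-2.7988 -1.2885  4.936 ]
hole0 0.72 [261.2, 168.9] [0.0277 0.0028 0.058 ]
spanner_large_pin0 0.73 [255.0, 172.1] [ 0.0261 -0.001   0.0565]
spanner_large_pin0 0.36 [259.3, 168.7] [0.0282 0.0016 0.0565]
```

View pics/w9.png

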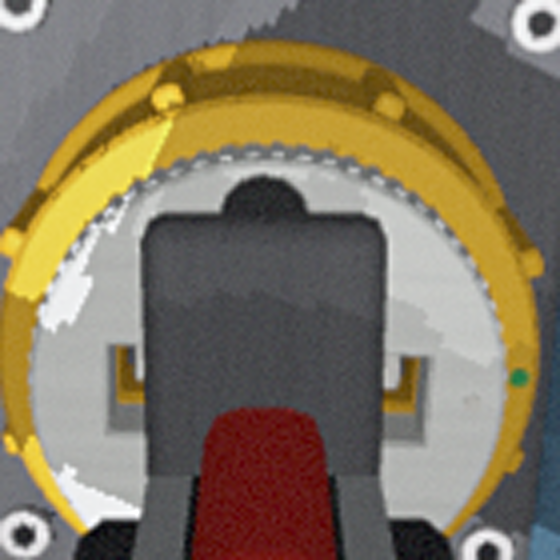

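Call:
{"fn": "step_arm", "kwargs": {"series": [0,0,0,-0.03,0,0,0,-0.06,0,0,0,-0.08,0,0,0,-0.08]}}

```text
time: 13.52
tool_pos: [0.4991, -0.0133, 0.1416]
tcp_rot: [-0.803, 3.036, 0.001]
wrist_force: [-2.6, -1.4, 6.4]
width: 0.154
grip_force: 93.0
```

```bash
python3 -c "
from h import *
s=monitor.read_state();print(s['tool_pos'],s['wrist_force'],s['torque'],s['q'][5])"
```

```text
[ 0.49907036 -0.01329744  0.14155385] [-2.57228872 -1.36106109  6.36555784] [-0.11512925  0.42558058 -1.56758812] -2.165715584665352
```

Call:
{"fn": "step_arm", "kwargs": {"series": [0,0,0,0.03,0,0,-0.003,0.03,0,0,-0.01,0.03,0,0,-0.03,0.03,0,0,-0.07,0.03,0,0,-0.07,0.03]}}

```text
time: 14.28
tool_pos: [0.5012, -0.0134, 0.2141]
tcp_rot: [-0.765, 3.04, -0.004]
wrist_force: [1.0, 0.2, -2.2]
width: 0.153
grip_force: 90.9
```

```bash
cat > f.py <<'E'
from h import *
import sys
np.set_printoptions(precision=4,suppress=True)
p=shot("wrist");s=monitor.read_state();x=R.from_rotvec(s["tcp_rot"]).as_matrix()[:,0]
print(s["tool_pos"],s["wrist_force"],s["torque"],"yaw",np.degrees(np.arctan2(x[1],x[0])),s["q"][5],s["width"])
zt=s["tool_pos"][2]-.0565
for px in ((226.5,175),(286.5,175)): print("bridge",totool(at(p,px,zt+.044)))
cv2.imwrite("pics/"+sys.argv[1],np.array(p["image"])[...,::-1])
E
python3 f.py w10.png
```

```text
[ 0.4998 -0.0133  0.212 ] [-0.2234  1.0032 -1.3993] [ 0.0393  0.03   -0.0204] yaw -151.75658065759694 -2.1401600206118405 0.1518014242464375
bridge [ 0.0339 -0.0156  0.0124]
bridge [0.0339 0.0134 0.0124]
```

Call:
{"fn": "step_arm", "kwargs": {"series": [0.027,-0.039,0,0.08,0.054,-0.078,0,0.16,0.081,-0.117,0,0.23,0.108,-0.156,0,0.31,0.135,-0.195,0,0.39,0.162,-0.2335,0,0.459,0.162,-0.2335,0,0.459,0.162,-0.2335,0,0.459]}}

```text
time: 15.32
tool_pos: [0.4652, -0.2948, 0.2088]
tcp_rot: [0.052, -3.139, -0.004]
wrist_force: [0.6, 0.8, -2.3]
width: 0.151
grip_force: 90.7
```

```bash
python3 f.py w11.png
```

```text
[ 0.4655 -0.2945  0.2092] [-0.7425  0.2116 -2.3703] [ 0.0314 -0.0146  0.0532] yaw -178.0563832667458 -2.214414448876878 0.1508129083005727
bridge [ 0.0359 -0.0147  0.0125]
bridge [0.0358 0.0138 0.0126]
```

View pics/w11.png

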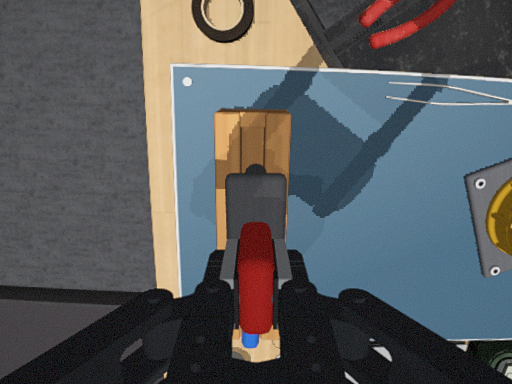

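Call:
{"fn": "step_arm", "kwargs": {"series": [-0.002,-0.001,0.03,0,-0.002,-0.001,0.055,0,-0.002,-0.001,0.055,0,-0.002,-0.001,0.055,0]}}

```text
time: 15.88
tool_pos: [0.4688, -0.296, 0.1564]
tcp_rot: [-0.054, 3.14, -0.001]
wrist_force: [-0.5, -0.1, -0.9]
width: 0.154
grip_force: 90.7
```

Call:
{"fn": "step_arm", "kwargs": {"series": [0.001,0,0.03,0,0.001,0,0.045,0,0.001,0,0.052,0,0.001,0,0.0555,0,0.001,0,0.0565,0,0.001,0,0.0565,0]}}

```text
time: 16.62
tool_pos: [0.4677, -0.297, 0.0999]
tcp_rot: [-0.052, 3.14, -0.001]
wrist_force: [0.9, -0.2, -2.3]
width: 0.145
grip_force: 91.0
```

Call:
{"fn": "step_arm", "kwargs": {"series": [0,0,0.0008,0,0,0,0.0008,0]}}

```text
time: 16.88
tool_pos: [0.4677, -0.2971, 0.0997]
tcp_rot: [-0.052, 3.14, -0.001]
wrist_force: [-2.1, 1.2, 5.7]
width: 0.151
grip_force: 91.8
```

Call:
{"fn": "step_arm", "kwargs": {"series": [0,0,0,0,0,0,0,0,0,0,0,0,0,0,0,0,0,0,0,0,0,0,-0.03,0,0,0,-0.09,0,0,0,-0.14,0], "gripper": 0.6}}

```text
time: 17.88
tool_pos: [0.4673, -0.2967, 0.2402]
tcp_rot: [-0.052, 3.141, -0.001]
wrist_force: [0.7, 0.2, 0.4]
width: 0.598
grip_force: 0.0
```

```bash
python3 f.py w12.png
```

```text
[ 0.4706 -0.299   0.2486] [ 1.6812 -1.251   5.089 ] [-0.0612 -0.054   0.0356] yaw -178.09167910266626 -2.214654616042611 0.5994724533020609
bridge [ 0.041  -0.0112  0.0122]
bridge [0.041  0.0158 0.012 ]
```

View pics/w12.png

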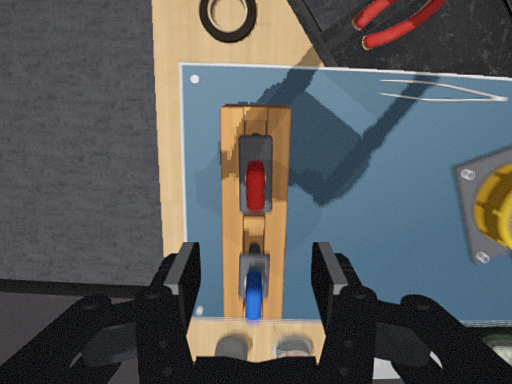

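The spanner hangs upright in its slot again at (256,175), and the small one is undisturbed. Next, the cell.

Call:
{"fn": "step_arm", "kwargs": {"series": [-0.041,0.28,0,0,-0.041,0.28,0,0,-0.041,0.28,0,0,-0.041,0.28,0,0,-0.041,0.28,0,0,-0.041,0.28,0,0,-0.041,0.28,0,0], "gripper": 0.8}}

```text
time: 18.8
tool_pos: [0.4988, -0.0158, 0.2382]
tcp_rot: [0.053, -3.141, 0.001]
wrist_force: [0.0, 0.1, -0.0]
width: 0.8
grip_force: 0.0
```

```bash
cat > g.py <<'E'
from h import *
np.set_printoptions(precision=4,suppress=True)
p=shot("wrist","w13.png");s=monitor.read_state();print(s["tool_pos"],s["wrist_force"])
def pp(k,z,n=2):
    for d in viewer.spot_point(p,k)[:n]: X=at(p,d["point"],z);print(k,round(d["score"],2),np.round(d["point"]),X,totool(X))
pp("cell",.068);pp("ring_top",.094);pp("hole0",.0835);pp("tray_floor",.04)
h=cv2.cvtColor(np.array(p["image"]),cv2.COLOR_RGB2HSV);m=((h[...,0]>95)&(h[...,0]<125)&(h[...,1]>190)).astype('uint8')
n,l,st,c=cv2.connectedComponentsWithStats(m)
for i in range(1,n):
    if st[i,4]>60: X=at(p,c[i],.105);print("blue",st[i],c[i],X,totool(X))
m=((h[...,2]>170)&(h[...,1]>15)&(h[...,1]<70)&((h[...,0]>165)|(h[...,0]<12))).astype('uint8')
n,l,st,c=cv2.connectedComponentsWithStats(m);i=1+np.argmax(st[1:,4]);X=at(p,c[i],.04);print("pink",st[i],X,totool(X))
E
python3 g.py
```

```text
[ 0.4988 -0.0163  0.2383] [-0.7237 -0.294   0.0921]
cell 0.72 [258. 171.] [ 0.5005 -0.0147  0.068 ] [-0.0018  0.0018  0.1703]
hole0 0.63 [249. 146.] [ 0.4738 -0.0236  0.0835] [ 0.0253 -0.0062  0.1548]
tray_floor 0.77 [435. 155.] [0.4837 0.1694 0.04  ] [0.0093 0.1863 0.1983]
tray_floor 0.31 [268. 200.] [ 0.5392 -0.0016  0.04  ] [-0.0408  0.0137  0.1983]
blue [245 167  28  30 304] [258.375  179.7599] [ 0.4989 -0.0142  0.105 ] [-0.0001  0.0024  0.1333]
pink [  388    92   103   125 10577] [0.4817 0.1715 0.04  ] [0.0112 0.1885 0.1983]
```

Call:
{"fn": "step_arm", "kwargs": {"series": [0,0.0025,0.06,0,0,0.0025,0.11,0,0,0.0025,0.13,0,0,0.0025,0.1405,0,0,0.0025,0.1405,0,0,0.0025,0.1405,0]}}

```text
time: 19.8
tool_pos: [0.5001, -0.0132, 0.0993]
tcp_rot: [-0.052, 3.139, -0.0]
wrist_force: [0.3, -0.4, 0.6]
width: 0.803
grip_force: 0.0
```

Call:
{"fn": "step_arm", "kwargs": {"series": [0,0,0,0,0,0,0,0,0,0,0,0,0,0,0,0,0,0,0,0], "gripper": 0, "newtons": 45}}

```text
time: 20.42
tool_pos: [0.4994, -0.013, 0.0987]
tcp_rot: [-0.052, 3.14, -0.0]
wrist_force: [-0.4, -1.1, 5.7]
width: 0.242
grip_force: 44.0
```

Call:
{"fn": "step_arm", "kwargs": {"series": [0,0,-0.003,0,0,0,-0.008,0,0,0,-0.015,0,0,0,-0.015,0]}}

```text
time: 20.92
tool_pos: [0.4995, -0.013, 0.1137]
tcp_rot: [-0.052, 3.14, -0.0]
wrist_force: [0.2, 0.5, -0.8]
width: 0.25
grip_force: 44.0
```

```bash
cat > k.py <<'E'
from h import *
np.set_printoptions(precision=4,suppress=True)
s=monitor.read_state();print(s["tool_pos"],s["wrist_force"],s["torque"],s["width"],s["grip_force"])
for c in("wrist","side"):
    p=shot(c,"k_%s.png"%c)
    for l in("cell",):
        for d in viewer.boxes_of(p,l)[:2]: print(c,"box",round(d["score"],2),np.round(d["extent"],1))
        for d in viewer.spot_point(p,l)[:2]: print(c,"pt",round(d["score"],2),np.round(d["point"],1))
    for dz in (.0307,.035): print(c,"expected origin if held",proj(p,s["tool_pos"]-[0,0,dz]))
    print(" if left",proj(p,np.array([.4993,-.0137,.068])))
E
python3 k.py
```

```text
[ 0.4995 -0.013   0.1137] [ 0.1654  0.4888 -0.85  ] [-0.0435 -0.0308  0.029 ] 0.25036085761605825 44.046539068222046
wrist box 0.62 [258.2 251.   76.4  91.4]
wrist pt 0.62 [254.1 230.8]
wrist expected origin if held [256.654  228.1802]
wrist expected origin if held [256.6333 225.146 ]
 if left [255.3887 217.7916]
side pt 0.55 [263.9 185.4]
side expected origin if held [262.2201 182.0253]
side expected origin if held [262.235 183.149]
 if left [262.3667 186.0713]
```

Call:
{"fn": "step_arm", "kwargs": {"series": [0,0,-0.02,0,0,0,-0.05,0,0,0,-0.08,0,0,0,-0.08,0,0,0,-0.08,0]}}

```text
time: 21.85
tool_pos: [0.4982, -0.0129, 0.1919]
tcp_rot: [0.052, -3.14, -0.0]
wrist_force: [0.0, -0.0, -1.3]
width: 0.246
grip_force: 44.1
```

```bash
python3 k.py
```

```text
[ 0.4982 -0.0129  0.1919] [ 0.0241 -0.0069 -1.2789] [0.0281 0.0262 0.0135] 0.24561166896028208 44.112287163734436
wrist box 0.64 [450.6 163.2 122.9 164.6]
wrist box 0.58 [256.  254.9  81.8  94.6]
wrist pt 0.79 [254.6 229. ]
wrist pt 0.46 [455.9 167.3]
wrist expected origin if held [256.6371 228.3283]
wrist expected origin if held [256.6146 225.3114]
 if left [255.2562 184.0848]
side box 0.51 [322.1 238.4  27.5  28.6]
side box 0.27 [332.6 240.8  73.6  61.1]
side pt 0.63 [262.2 160.6]
side expected origin if held [261.5551 160.8445]
side expected origin if held [261.5722 162.0623]
 if left [262.3667 186.0713]
```

Call:
{"fn": "step_arm", "kwargs": {"series": [0.003,0.045,0,0,0.005,0.09,0,0,0.007,0.135,0,0,0.009,0.184,0,0,0.009,0.184,0,0,0.009,0.184,0.04,0,0.009,0.184,0.08,0,0.009,0.184,0.08,0]}}

```text
time: 23.15
tool_pos: [0.4802, 0.1687, 0.1092]
tcp_rot: [0.051, -3.133, 0.004]
wrist_force: [-0.6, 0.1, 0.3]
width: 0.243
grip_force: 44.3
```

```bash
python3 g.py; python3 k.py
```

```text
[0.4823 0.1694 0.1115] [-0.1983  0.0054  0.2283]
cell 0.62 [252. 227.] [0.4835 0.1658 0.068 ] [ 0.0007 -0.0042  0.0453]
tray_floor 0.92 [256. 216.] [0.4871 0.1683 0.04  ] [-0.0012 -0.0026  0.0751]
blue [ 230  233   52   62 1283] [255.0678 260.0639] [0.4855 0.168  0.105 ] [ 0.0001 -0.0028  0.0101]
pink [ 181  117  156   89 6629] [0.4472 0.1662 0.04  ] [ 0.0388 -0.0034  0.075 ]
[0.4855 0.1708 0.1151] [ 0.333   0.1149 -1.2982] [-0.0125  0.011  -0.0133] 0.24707991553760295 44.29989695549011
wrist box 0.67 [258.1 252.2  76.5  89.6]
wrist pt 0.7 [255.2 229.1]
wrist expected origin if held [256.5953 228.0652]
wrist expected origin if held [256.5681 225.0179]
 if left [-31.4634 227.2769]
side pt 0.58 [344.4 236. ]
side pt 0.39 [226.6 157.2]
side expected origin if held [225.0194 155.4795]
side expected origin if held [225.1064 156.5635]
 if left [262.3667 186.0713]
```

Call:
{"fn": "step_arm", "kwargs": {"series": [0,0,0.015,0,0,0,0.03,0,0,0,0.036,0,0,0,0.036,0,0,0,0.036,0]}}

```text
time: 24.32
tool_pos: [0.484, 0.1708, 0.077]
tcp_rot: [-0.052, 3.141, 0.0]
wrist_force: [0.2, -0.0, -0.5]
width: 0.243
grip_force: 44.3
```

Call:
{"fn": "step_arm", "kwargs": {"series": [0,0,0.002,0,0,0,0.0035,0,0,0,0.0045,0,0,0,0.005,0,0,0,0.005,0]}}

```text
time: 24.95
tool_pos: [0.4837, 0.1706, 0.0719]
tcp_rot: [0.052, -3.141, 0.0]
wrist_force: [-0.8, -0.7, -1.2]
width: 0.24
grip_force: 44.3
```

Call:
{"fn": "step_arm", "kwargs": {"series": [0,0,0.0008,0,0,0,0.0015,0,0,0,0.0015,0]}}

```text
time: 25.32
tool_pos: [0.4839, 0.1707, 0.0707]
tcp_rot: [-0.052, 3.141, 0.0]
wrist_force: [-0.1, -1.1, 2.9]
width: 0.242
grip_force: 44.6
```

Contact at 2.9 N, at the expected height. Next I release partly and rise.

Call:
{"fn": "step_arm", "kwargs": {"series": [0,0,0,0,0,0,0,0,0,0,0,0,0,0,0,0,0,0,-0.02,0,0,0,-0.07,0,0,0,-0.12,0,0,0,-0.16,0], "gripper": 0.7}}

```text
time: 26.32
tool_pos: [0.4841, 0.1708, 0.2327]
tcp_rot: [-0.052, 3.139, 0.001]
wrist_force: [-0.2, -0.0, -0.1]
width: 0.701
grip_force: 0.0
```

Call:
{"fn": "step_arm", "kwargs": {"series": [-0.03,0,0,0,-0.03,0,0,0,-0.03,0,0,0,-0.03,0,0,0]}}

```text
time: 26.82
tool_pos: [0.5126, 0.1715, 0.2294]
tcp_rot: [0.052, -3.139, 0.001]
wrist_force: [-0.2, -0.4, -0.5]
width: 0.7
grip_force: 0.0
```

```bash
python3 - <<'E'
from h import *
np.set_printoptions(precision=4,suppress=True)
s=monitor.read_state();print(s["tool_pos"],s["width"])
for c in("wrist","side","top"):
    p=shot(c,"z_%s.png"%c)
    for l in("cell","spanner_large","spanner_small"):
        print(c,l,[(round(d["score"],2),np.round(d["point"])) for d in viewer.spot_point(p,l)[:2]],[np.round(d["extent"]) for d in viewer.boxes_of(p,l)[:2]])
    print(" expect cell foot/top",proj(p,np.array([.484,.1707,.04])),proj(p,np.array([.484,.1707,.086])))
    if c=="wrist":
        h=cv2.cvtColor(np.array(p["image"]),40+1);m=((h[...,0]>95)&(h[...,0]<125)&(h[...,1]>190)).astype('uint8')
        n,l,st,cc=cv2.connectedComponentsWithStats(m)
        for i in range(1,n):
            if st[i,4]>60: print("blue",st[i],cc[i])
E
```

```text
[0.5126 0.1715 0.2294] 0.6995070475803685
wrist cell [(0.56, array([258., 136.]))] [array([255., 142.,  48.,  37.])]
wrist spanner_large [] [array([ 74., 147., 148., 163.]), array([ 45., 154.,  87.,  85.])]
wrist spanner_small [] [array([256., 142.,  43.,  35.])]
 expect cell foot/top [256.4255 136.7424] [256.5257 144.388 ]
blue [242 130  28  28 232] [255.4397 142.875 ]
side cell [(0.71, array([263., 195.])), (0.65, array([326., 247.]))] [array([229., 162.,   9.,  14.])]
side spanner_large [(0.69, array([317., 247.])), (0.69, array([234., 324.]))] [array([320., 239.,  26.,  33.]), array([247., 317.,  36.,  32.])]
side spanner_small [(0.83, array([345., 234.]))] [array([348., 220.,  18.,  25.]), array([262., 192.,  52.,  40.])]
 expect cell foot/top [225.5387 166.6627] [224.6122 155.2628]
top cell [(0.64, array([194., 185.]))] [array([337., 120.,  17.,  20.])]
top spanner_large [(0.83, array([340., 282.])), (0.52, array([335., 195.]))] [array([336., 195.,  11.,  22.]), array([339., 269.,  23.,  31.])]
top spanner_small [(0.53, array([332., 167.]))] [array([334., 162.,   5.,  13.])]
 expect cell foot/top [193.9574 186.0435] [191.606  183.7577]
```

```bash
python3 -c "
from workcell import job;print(job.finish_job())"
```

```text
the job is handed in; nothing more can be done
None
```

The job is handed in at about 27 s of robot time: ring turned to its stop with both pins seated, red spanner back upright in its slot, and cell upright on the tray's pink floor. The final check on the cell was by the networks' readings only, because I had viewed 11 pictures against the limit of 10.

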